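Load the microscopy instrument tray in order of use

ROBOT

A 6-joint arm with a two-finger parallel gripper is mounted at the origin on the work surface. World frame = base frame: x ahead of the robot, y to its left, z up, the work surface at z = 0. Lengths are in m, angles in rad, forces in N, time in s.
With the tool pointing down it reaches from about 0.4 to 0.825 m from the base axis. Payload 7 kg.
Tool frame: the origin (TCP) lies midway between the tips of the shut fingers; the grasp point (between the pads) lies 19 mm behind it; z points along the fingers, y is the line along which they close (so a half turn about z gives the same grasp; the last joint's range is limited). The gripper opens to 88 mm and grips with 3 to 60 N. Pads are 19 mm wide; open, the fingers measure 130 mm over their backs; the gripper's body (78 mm by 193 mm) begins 47 mm behind the grasp point.
Start: joints at [1.518, 0.359, 0.012, 0, -1.224, -0.288], TCP at [0.226, 0.636, 0.227] pointing down, gripper open.
Joint ranges: [-3.07, 3.07], [-1.43, 2.12], [-1.02, 1.25], [-3.03, 1.67], [-3.05, -0], [-3.03, 3.03]. Speed limits (rad/s): [2.39, 2.39, 3.01, 3.14, 3.14, 3.14].

INTERFACE

Orientations are given as [roll, pitch, yaw] about the fixed x, y, z axes, in that order (R = Rz(yaw) Ry(pitch) Rx(roll)).
In Python, from station import telemetry, eyes, ticket, recognise, trace gives the robot as it stands. The module is installed in compiled form; this text tells all that it offers.
- The arm moves only by the tool servo_tool, never from a script. Its argument "series" is a list that holds one entry, the list of rows, each a list of 4 numbers: the shift along the tool's x, y, z in mm, then the turn about the tool's z in rad. In form: [[[x, y, z, roll], ...]]. A call has exactly 10 rows; each row shifts and turns the commanded pose from where the row before left it, along the tool's axes as they then stand; what a row does not reach is not made up. A row lasts 1/12 s, in which the tool goes at most 41.7 mm and 7.16 degrees, less where a joint would pass 70% of its speed; a pose out of reach is approached as far as the arm can. A call is refused whole if a number of a shift passes 41.7 or a number of a turn 0.125, either way. A call with a gripper value outside its range is refused whole. "claw" is the gripper's target within -1 to 1 (shut at 1, half-way at 0, fully open at -1), set as the call begins (left out, the last holds). The fingers move at their own pace and stop on an object; "grip_force" is the grip in N (left out, the last holds). Time passes only in rows, so rows that do not move let the fingers close, or fill a call up. It gives the time, the measured TCP pose, the force, the opening and the grip force at its end, in the units of the state.
- telemetry.get_state(): the state, without advancing time (a new reading comes with each control period).
- eyes.grab_frame(name): name is "scene" or "top" or "wrist"; returns the picture (384x512x3 uint8, red, green, blue); there is no depth.
- eyes.calibration(name): a dict with "mtx" (3x3 intrinsics, pixels), "rvec" (rotation vector, rad) and "tvec" (3), from world to camera coordinates, as OpenCV has them. Camera axes: x right, y down, z forward; pixel columns grow to the right and rows downward; lengths in m; the calibration is good to about 2 mm. A picture is of the moment at which its call begins: read the wrist's pose just before it. calibration takes no time and is no camera call; for the wrist camera it gives the pose at the moment of the call.
- ticket.job_done(): hands the job in; it is judged then, once.
Trained networks look in the newest picture that a camera, given by its name, has taken for a name from the list of things; names that differ only in an ending like _2 or _b are one class to them, and where a whole thing is asked for, a point or a joint stands for the part that bears it (a point fixed in the world has none). Each returns a list of dicts, best first, with "conf" (0 to 1); they miss things now and then, are a little off and sometimes report something else, mostly with a low value. They report only what shows in the picture. A call takes as long as a camera call.
- recognise(camera, name): "position" ([x, y, z] in m, in world coordinates, good to about 4 mm: the middle of the surface that is visible of it).
- trace(camera, name): "mask" (384x512 bool, what is visible of it).
The state is a dict: "t": time; "q": joint angles; "qd": joint speeds; "joint_efforts": joint torques, N m; "eef_pos": TCP position; "ee_rot": TCP orientation; "force": force on the tool from outside, world axes, zero at the start; "moment": the same for the moment, N m; "width": finger opening in m; "gripper_force": force on a finger pad.
Only numpy, scipy, OpenCV 4.12 (cv2) and the standard library are available. Lean on these libraries where they do the work, as an engineer would, in place of code of your own. Each camera call takes 0.05 s, during which the arm holds its last target. There are 200 camera calls.

TASK

Load the three instruments from the blue mat into the sprung tray, one per channel, in their order of use starting at the yellow tag: forceps, then probe, then spatula beside the red tag. Tuck each tip under the clear guard and push its plunger back, without ramming it against its stop, until the heel drops behind the lip and the instrument lies flat on its rests, and leave the jar, slide box and bottle where they are.

Things in the scene. Friction and masses are not known exactly. Their poses are not given: they have to be found in the camera images.
- tray: Fixed aluminium tray, 222 x 236 mm, 4 mm floor. Origin: centre of its underside, z up. Channels along x at y = +62, 0, -62, tips to +x; all numbers of the tray_ points are in this frame. Level above the lip an instrument does not pass under the guard: tilt it tip down 0.12 to 0.2 rad, push the plunger to its stop by touch, lower the heel on to the rest without pulling back.
- tray_home (a point): Tray point x = 0, y = 0, 26 mm above the bench: an instrument in the middle channel finally lies with its centre within 6 mm of it along x (depending on the insert). Instruments lie on two green rests, tops 20 mm above the bench, x = -102 to -58 and x = 32 to 46, finger room between. On the rests 8 mm tall green cheeks leave a 26 mm gap.
- tray_guard (a point): Middle of the near lower edge of the fixed clear guard plate: x = 66 to 110, underside 34 mm above the bench, top 38 mm. Beneath it is a black sprung plunger in each channel, 34 mm wide, 6.5 to 32.5 mm above the bench. It yields 8 mm towards +x with about 3 N at first and 10 N at the end, then meets a hard stop.
- tray_insert (a point): Tray point x = -80, y = 0, 30 mm above the bench: nominal top edge of the middle channel's white heel lip (face x = -80, 10 mm thick, 24 wide, 10 above the rest), nominal plunger face x = 76. In each channel lip and plunger sit 156 mm apart on one stiff insert, set anywhere within 6 mm of nominal along x; this is not reported: feel for it.
- mat: Blue rigid bench mat, 220 x 250 x 4 mm, fixed, on which the instruments lie at the start (side by side, about 75 mm apart; tips roughly the same way as in the tray). Origin: centre of its underside.
- tag_first: Yellow block, 50 x 16 x 10 mm, on the tray's floor plate half-way along one side edge (tray x = 0, y = +105 or -105 mm), beside the channel of the instrument used first. Origin: centre of its underside.
- tag_last: Red block, same size, at the opposite side edge of the tray, beside the channel of the instrument used last. Origin: centre of its underside.
- forceps_mid (a point): Centre of the steel two-armed forceps: rigid, 160 mm long, 12 mm thick, up to 18 mm wide, lying flat, x axis along it from heel (x = -80) to tip (x = +80). The point is half-way along, 6 mm above the underside: grip it there across its width (parallel sides x = -30 to +22, 18 mm apart). The two tips converge to 7 mm, 6 mm thick. About 60 g.
- probe_mid (a point): Centre of the probe with orange square handle: rigid, 160 mm long, 12 mm thick, 12 mm wide, lying flat, x axis along it from heel (x = -80) to tip (x = +80). The point is half-way along, 6 mm above the underside: grip it there across its width (parallel sides x = -30 to +22, 12 mm apart). The last 30 mm are a steel point 6 mm thick. About 45 g.
- spatula_mid (a point): Centre of the spatula with brown wooden handle: rigid, 160 mm long, 12 mm thick, up to 18 mm wide, lying flat, x axis along it from heel (x = -80) to tip (x = +80). The point is half-way along, 6 mm above the underside: grip it there across its width (parallel sides x = -30 to +22, 14 mm apart). Its last 31 mm are a steel blade 18 mm wide, 4 mm thick. About 55 g.
- jar: Bystander: amber specimen jar, 60 mm across, 70 mm tall. Origin: centre of its underside.
- slide_box: Bystander: blue slide box with white lid, 95 x 76 x 35 mm. Origin: centre of its underside.
- reagent: Bystander: white reagent bottle with red cap, 60 mm across, 130 mm tall. Origin: centre of its underside.
- forceps_tip (a point): The very tip of the forceps (80 mm from its centre along +x, 5 mm above its underside).
- probe_tip (a point): The very tip of the probe (80 mm from its centre along +x, 5 mm above its underside).
- spatula_tip (a point): The very tip of the spatula (80 mm from its centre along +x, 5 mm above its underside).

How it is judged:
By the outcome, as a careful person would: the job done as asked, in the order asked, and still so for the second after the job is handed in, with the robot touching nothing.
It also fails if it takes over 72 s, if anything falls off the work surface, if the arm or the gripper's body presses on something with over 40 N, if the wrist force passes 120 N, or if a joint passes its speed limit or range.

## Working session

There is one attempt and no reset: what is moved stays moved. The work goes in short steps, Python scripts to look and compute and a tool call to move; the robot and the scene stay as the last step left them, time stands still between calls to the robot, and variables do not carry over. Pictures are saved under pics/ and viewed, at most 10 in all, crops included, and the job is handed in when it is done.

Besides the shell and the picture viewer there is one more tool, called after ">>>" as a command line: name --argument value ..., lists and objects as JSON in quotes. servo_tool: Moves the arm, as the interface text tells. Its arguments: {"type":"object","properties":{"series":{"type":"array"},"claw":{"type":"number"},"grip_force":{"type":"number"}},"required":["series"]}

```bash
mkdir -p pics
python3 - <<'E'
from station import telemetry, eyes
import cv2
s=telemetry.get_state(); print({k:s[k] for k in('t','eef_pos','ee_rot','width','force')})
for n in('top','scene'):
    im=eyes.grab_frame(n); c=eyes.calibration(n); print(n,c)
    cv2.imwrite(f'pics/{n}0.png',im[:,:,::-1])
E
```

```text
{'t': 0.0, 'eef_pos': array([0.22545305, 0.63571745, 0.22563229]), 'ee_rot': array([ 3.13995065e+00, -1.48420418e-04, -3.40856461e-01]), 'width': 0.08788228877487013, 'force': array([-0.46581217, -0.5896541 , -0.18022632])}
top {'mtx': array([[410.5188483 ,   0.        , 256.24276017],
       [  0.        , 410.5188483 , 194.95862885],
       [  0.        ,   0.        ,   1.        ]]), 'rvec': array([ 2.17358811, -2.15591998,  0.11060105]), 'tvec': array([0.01007659, 0.57120976, 1.39931886])}
scene {'mtx': array([[412.60633048,   0.        , 260.01373357],
       [  0.        , 412.60633048, 201.12921076],
       [  0.        ,   0.        ,   1.        ]]), 'rvec': array([ 0.71436535,  2.48416034, -1.28946768]), 'tvec': array([ 0.49135469, -0.12989707,  1.57600617])}
```

View pics/top0.png

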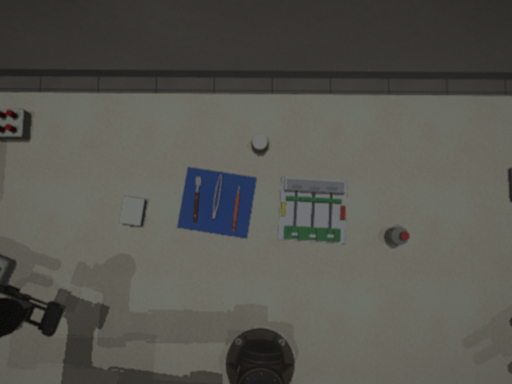

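Run:
```python
from station import telemetry, eyes, recognise, trace
import cv2, numpy as np
eyes.grab_frame('top')
for n in ['tray','tray_home','tray_guard','tray_insert','mat','tag_first','tag_last','forceps_mid','probe_mid','spatula_mid','forceps_tip','probe_tip','spatula_tip','jar','slide_box','reagent']:
    print(n,[(np.round(r['position'],4).tolist(),round(r['conf'],2)) for r in recognise('top',n)[:3]])
```

```text
tray [([0.5259, -0.1803, 0.0096], 0.85)]
tray_home [([0.5238, -0.1778, -0.0002], 0.63)]
tray_guard [([0.5248, -0.1804, 0.0066], 0.65)]
tray_insert [([0.5301, -0.1852, 0.0066], 0.86)]
mat [([0.5468, 0.153, 0.0033], 0.88), ([0.5198, 0.0849, 0.0179], 0.4), ([0.5262, -0.1798, 0.0075], 0.2)]
tag_first []
tag_last []
forceps_mid []
probe_mid [([0.5217, 0.0885, 0.0167], 0.67), ([0.5234, -0.1804, 0.0073], 0.3)]
spatula_mid [([0.5211, -0.1809, 0.0084], 0.62), ([0.5604, 0.2238, 0.016], 0.56)]
forceps_tip [([0.5258, -0.1788, 0.0066], 0.18)]
probe_tip [([0.5666, 0.1537, 0.0118], 0.58), ([0.5221, 0.0882, 0.0143], 0.46)]
spatula_tip [([0.5586, 0.2273, 0.0165], 0.55)]
jar [([0.7467, 0.005, 0.072], 0.72), ([0.439, -0.4504, 0.0867], 0.4), ([0.5196, -0.2835, 0.0149], 0.36)]
slide_box []
reagent [([0.438, -0.4505, 0.0867], 0.63)]
```

The top view shows the mat (180–255, 168–237) carrying spatula (197,200), forceps (217,197) and probe (237,208). The tray (280–346, 178–242) has its guard at the +x side, the yellow tag on the left at (283,208), which is +y, and the red tag at (343,213). I'll write a helper and get closer with the wrist camera.

```bash
cat > h.py <<'E'
import numpy as np, cv2
from scipy.spatial.transform import Rotation as R
from station import telemetry, eyes
def pose():
    s=telemetry.get_state(); return np.r_[s['eef_pos'],s['ee_rot'][2]]
def rows(cur,tgt,n):
    "n equal rows from cur to tgt (x,y,z,yaw) in tool axes (tool pointing down)"
    cur=np.array(cur,float);tgt=np.array(tgt,float);d=(tgt-cur)/n;out=[]
    for i in range(n):
        y=cur[3]+d[3]*i;c,s=np.cos(y),np.sin(y)
        out.append([round(1e3*(c*d[0]+s*d[1]),1),round(1e3*(s*d[0]-c*d[1]),1),round(-1e3*d[2],1),round(-d[3],3)])
    return out
def ray(cal,uv,z):
    "pixels -> world points at height z"
    Rm=cv2.Rodrigues(np.array(cal['rvec']))[0];t=np.array(cal['tvec']).ravel()
    p=np.c_[np.atleast_2d(uv),np.ones(len(np.atleast_2d(uv)))]@np.linalg.inv(cal['mtx']).T@Rm
    C=-Rm.T@t
    return C+p*((z-C[2])/p[:,2])[:,None]
E
python3 - <<'E'
from h import *
c=eyes.calibration('wrist');Rm=cv2.Rodrigues(c['rvec'])[0];C=-Rm.T@c['tvec'];s=telemetry.get_state()
T=R.from_euler('xyz',s['ee_rot']).as_matrix()
print(c['mtx'],'\ncam in tool',T.T@(C-s['eef_pos']),'\naxes',(T.T@Rm.T).round(3), s['t'])
t=[0.50,0.15,0.30,-0.1]
r=rows(pose(),t,20);print(r[:10]);print(r[10:])
E
```

```text
[[326.06887929   0.         256.5233838 ]
 [  0.         326.06887929 194.35506676]
 [  0.           0.           1.        ]] 
cam in tool [ 0.07476268  0.00091873 -0.15740023] 
axes [[ 0.    -0.962 -0.274]
 [ 1.     0.    -0.   ]
 [ 0.    -0.274  0.962]] 0.95
[[np.float64(21.1), np.float64(18.3), np.float64(-3.7), np.float64(-0.012)], [np.float64(20.8), np.float64(18.6), np.float64(-3.7), np.float64(-0.012)], [np.float64(20.6), np.float64(18.8), np.float64(-3.7), np.float64(-0.012)], [np.float64(20.4), np.float64(19.1), np.float64(-3.7), np.float64(-0.012)], [np.float64(20.1), np.float64(19.3), np.float64(-3.7), np.float64(-0.012)], [np.float64(19.9), np.float64(19.6), np.float64(-3.7), np.float64(-0.012)], [np.float64(19.7), np.float64(19.8), np.float64(-3.7), np.float64(-0.012)], [np.float64(19.4), np.float64(20.0), np.float64(-3.7), np.float64(-0.012)], [np.float64(19.2), np.float64(20.3), np.float64(-3.7), np.float64(-0.012)], [np.float64(18.9), np.float64(20.5), np.float64(-3.7), np.float64(-0.012)]]
[[np.float64(18.7), np.float64(20.7), np.float64(-3.7), np.float64(-0.012)], [np.float64(18.5), np.float64(20.9), np.float64(-3.7), np.float64(-0.012)], [np.float64(18.2), np.float64(21.2), np.float64(-3.7), np.float64(-0.012)], [np.float64(17.9), np.float64(21.4), np.float64(-3.7), np.float64(-0.012)], [np.float64(17.7), np.float64(21.6), np.float64(-3.7), np.float64(-0.012)], [np.float64(17.4), np.float64(21.8), np.float64(-3.7), np.float64(-0.012)], [np.float64(17.2), np.float64(22.0), np.float64(-3.7), np.float64(-0.012)], [np.float64(16.9), np.float64(22.2), np.float64(-3.7), np.float64(-0.012)], [np.float64(16.6), np.float64(22.4), np.float64(-3.7), np.float64(-0.012)], [np.float64(16.4), np.float64(22.6), np.float64(-3.7), np.float64(-0.012)]]
```

>>> servo_tool --series '[[[24,32,-4,-0.018],[24,32,-4,-0.018],[24,32,-4,-0.018],[24,32,-4,-0.018],[24,32,-4,-0.018],[24,32,-4,-0.018],[24,32,-4,-0.018],[24,32,-4,-0.018],[24,32,-4,-0.018],[24,32,-4,-0.018]]]' --claw 0

```text
t: 1.78
eef_pos: [0.3754, 0.2639, 0.2673]
ee_rot: [-3.14, -0.001, -0.159]
force: [1.3, -0.8, -0.7]
width: 0.044
gripper_force: 0.0
```

Run:
```python
from h import *
p=pose();print(p)
for r in rows(p,[.58,.0,.26,0],10): print([float(a) for a in r])
```

```text
[ 0.37537462  0.26385895  0.26725174 -0.15922457]
[24.4, 22.8, 0.7, -0.016]
[24.0, 23.2, 0.7, -0.016]
[23.6, 23.6, 0.7, -0.016]
[23.3, 23.9, 0.7, -0.016]
[22.9, 24.3, 0.7, -0.016]
[22.5, 24.7, 0.7, -0.016]
[22.1, 25.0, 0.7, -0.016]
[21.7, 25.4, 0.7, -0.016]
[21.3, 25.7, 0.7, -0.016]
[20.9, 26.1, 0.7, -0.016]
```

>>> servo_tool --series '[[[26,27,0,-0.02],[26,27,0,-0.02],[26,27,0,-0.02],[25,27,0,-0.02],[25,27,0,-0.02],[25,27,0,-0.02],[25,27,0,-0.02],[25,27,0,-0.02],[0,0,0,0],[0,0,0,0]]]'

```text
t: 2.62
eef_pos: [0.5582, 0.0306, 0.2658]
ee_rot: [3.141, 0.001, -0.004]
force: [-0.5, 0.8, -0.1]
width: 0.0438
gripper_force: 0.0
```

Run:
```python
from h import *
import pickle
from station import trace
print(pose())
c=eyes.calibration('wrist'); im=eyes.grab_frame('wrist')
cv2.imwrite('pics/w1.png',cv2.resize(im[:,:,::-1],(800,600),interpolation=cv2.INTER_CUBIC))
m={n:[(r['conf'],r['mask']) for r in trace('wrist',n)] for n in('tray','mat','tag_first','tag_last','forceps_mid','probe_mid','spatula_mid')}
pickle.dump((c,im,m),open('w1.pkl','wb'))
for n in m:
  for cf,k in m[n][:3]:
    v,u=np.nonzero(k); print(n,round(cf,2),k.sum(),u.mean(),v.mean(),ray(c,[[u.mean(),v.mean()]],.012))
```

```text
[ 0.55816523  0.03056232  0.26581275 -0.00440203]
tray 0.78 22978 418.28470711114977 164.10270693707025 [[ 0.55464756 -0.17748546  0.012     ]]
tray 0.43 859 212.70547147846332 182.8626309662398 [[0.53107524 0.08619685 0.012     ]]
mat 0.83 25710 160.89346557759626 154.38907040062233 [[0.56848055 0.15029523 0.012     ]]
tag_first 0.87 553 339.245931283906 184.09945750452079 [[ 0.5287271  -0.07819782  0.012     ]]
tag_last 0.62 623 497.330658105939 191.25200642054574 [[ 0.51820553 -0.28570848  0.012     ]]
forceps_mid 0.72 1303 157.93630084420568 151.64236377590177 [[0.57198259 0.15373625 0.012     ]]
probe_mid 0.58 839 212.75566150178784 181.41954707985698 [[0.533001  0.0860529 0.012    ]]
probe_mid 0.3 1588 101.73425692695214 155.88413098236776 [[0.56688747 0.22545778 0.012     ]]
spatula_mid 0.7 1524 101.88123359580052 156.4304461942257 [[0.56618976 0.22536512 0.012     ]]
```

View pics/w1.png

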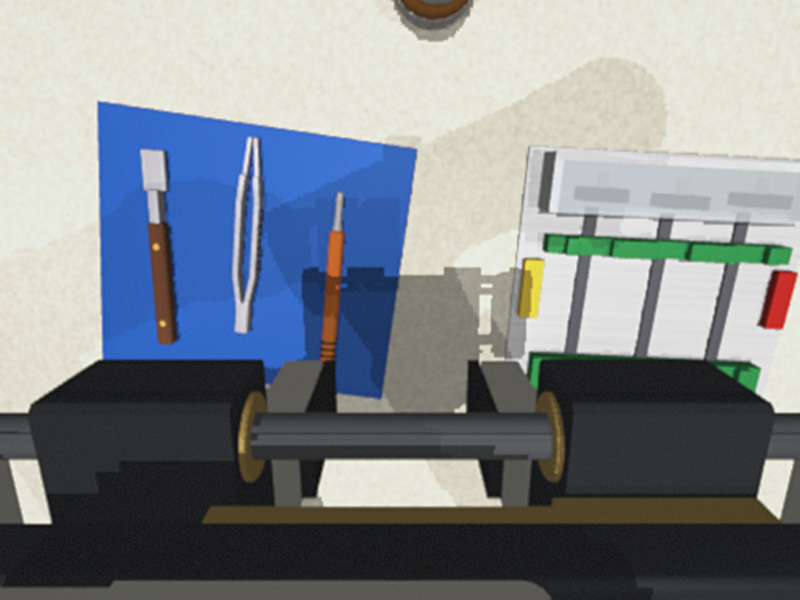

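The close-up shows spatula (158,245), forceps (247,235) and probe (335,280) with all tips up (+x). The tray has yellow on the left (530,288), red on the right (778,300) and the guard at the top. Next I'll fit the poses.

```bash
cat > fit.py <<'E'
from h import *
import pickle
from scipy.optimize import least_squares
def proj(c,P): return cv2.projectPoints(np.array(P,float),c['rvec'],c['tvec'],c['mtx'],None)[0][:,0]
def hullc(c,P):
    h=cv2.convexHull(proj(c,P).astype(np.float32)); m=cv2.moments(h); return np.array([m['m10'],m['m01']])/m['m00']
def T(p,L):
    L=np.array(L,float);q=L.copy();a,b=np.cos(p[2]),np.sin(p[2]);q[:,0]=p[0]+a*L[:,0]-b*L[:,1];q[:,1]=p[1]+b*L[:,0]+a*L[:,1];return q
box=lambda cx,cy,z0,lx,ly,lz:[[cx+i*lx/2,cy+j*ly/2,z0+k*lz] for i in(-1,1) for j in(-1,1) for k in(0,1)]
Y=box(0,.105,.004,.05,.016,.01);Rd=box(0,-.105,.004,.05,.016,.01)
def col(im,lo,hi,roi=None):
    h=cv2.cvtColor(im,cv2.COLOR_RGB2HSV);return cv2.inRange(h,lo,hi)>0
E
python3 - <<'E'
from fit import *
c,im,m=pickle.load(open('w1.pkl','rb'))
def cen(k): v,u=np.nonzero(k); return np.array([u.mean(),v.mean()])
def best(k):
    n,l,s,cc=cv2.connectedComponentsWithStats(k.astype(np.uint8)); i=1+np.argmax(s[1:,4]); return cc[i],s[i]
cy,ss=best(col(im,(22,120,90),(34,255,255))&(np.arange(512)[None]>300)); print('yel',cy,ss,cen(m['tag_first'][0][1]))
red=(col(im,(0,150,60),(5,255,255))|col(im,(174,150,60),(180,255,255)))&(np.arange(512)[None]>420); cr,ss=best(red);print('red',cr,ss,cen(m['tag_last'][0][1]))
f=lambda p:np.r_[hullc(c,T(p,Y))-cy,hullc(c,T(p,Rd))-cr]
r=least_squares(f,[.53,-.18,-.03],x_scale=[.01,.01,.1]);print('wrist tray',r.x,r.fun)
# top
ct=eyes.calibration('top');it=cv2.imread('pics/top0.png')[:,:,::-1].copy()
X=np.arange(512)[None];W=np.arange(384)[:,None];roi=(X>275)&(X<350)&(W>175)&(W<245)
ty,_=best(col(it,(20,80,60),(36,255,255))&roi);tr,_=best((col(it,(0,120,50),(6,255,255))|col(it,(174,120,50),(180,255,255)))&roi)
f2=lambda p:np.r_[hullc(ct,T(p,Y))-ty,hullc(ct,T(p,Rd))-tr]
r2=least_squares(f2,[.53,-.18,-.03],x_scale=[.01,.01,.1]);print('top tray',r2.x,r2.fun)
for n in('forceps_mid','probe_mid','spatula_mid'):
    v,u=np.nonzero(m[n][0][1]);P=ray(c,np.c_[u,v],.010)[:,:2];mu=P.mean(0);d=np.linalg.svd(P-mu,full_matrices=False)[2][0];d*=np.sign(d[0])
    a=(P-mu)@d;lo,hi=np.percentile(a,[.3,99.7]);print(n,'tip',(mu+hi*d).round(4),'heel',(mu+lo*d).round(4),'len',hi-lo,'mid(tip-80)',(mu+(hi-.08)*d).round(4),'yaw',np.arctan2(d[1],d[0]).round(3))
E
```

```text
yel [339.19347826 183.83043478] [332 166  16  37 460] [339.24593128 184.0994575 ]
red [497.60943396 191.24339623] [487 174  23  36 530] [497.33065811 191.25200642]
wrist tray [ 0.52232078 -0.1835928  -0.04312765] [-0.1126775   0.88471308  0.34050718 -0.54579567]
top tray [ 0.52134087 -0.18409841 -0.07959477] [ 0.16080773 -1.11838239  0.01350478  0.67689804]
forceps_mid tip [0.6471 0.1432] heel [0.4913 0.1662] len 0.15752061700966757 mid(tip-80) [0.568  0.1549] yaw -0.147
probe_mid tip [0.6044 0.0779] heel [0.465  0.0943] len 0.14043034864187182 mid(tip-80) [0.525  0.0872] yaw -0.117
spatula_mid tip [0.6385 0.222 ] heel [0.4809 0.2314] len 0.15785276526713976 mid(tip-80) [0.5587 0.2268] yaw -0.06
```

Run:
```python
from h import *
for r in rows(pose(),[.568,.155,.05,-.147],8): print([float(a) for a in r])
```

```text
[1.4, -15.2, 27.1, 0.018]
[1.1, -15.3, 27.1, 0.018]
[0.8, -15.3, 27.1, 0.018]
[0.5, -15.3, 27.1, 0.018]
[0.2, -15.3, 27.1, 0.018]
[-0.1, -15.3, 27.1, 0.018]
[-0.3, -15.3, 27.1, 0.018]
[-0.6, -15.3, 27.1, 0.018]
```

>>> servo_tool --series '[[[1.4,-15.3,27,0.018],[1,-15.3,27,0.018],[0.8,-15.3,27,0.018],[0.5,-15.3,27,0.018],[0.2,-15.3,27,0.018],[0,-15.3,27,0.018],[-0.3,-15.3,27,0.018],[-0.6,-15.3,27,0.018],[0,0,0,0],[0,0,0,0]]]'

```text
t: 3.85
eef_pos: [0.5673, 0.1548, 0.0493]
ee_rot: [3.139, 0.002, -0.142]
force: [0.2, -0.5, 1.4]
width: 0.044
gripper_force: 0.0
```

Run:
```python
from h import *
print(pose()); im=eyes.grab_frame('wrist')
cv2.imwrite('pics/w2.png',im[:,:,::-1])
print(proj:=cv2.projectPoints(np.array([[.568,.155,.01],[.647,.1432,.01]]),*[eyes.calibration('wrist')[k] for k in('rvec','tvec','mtx')],None)[0][:,0])
```

```text
[ 0.56730489  0.15482257  0.04927552 -0.1424372 ]
[[254.470031   221.8126123 ]
 [255.02810886  92.54362984]]
```

View pics/w2.png

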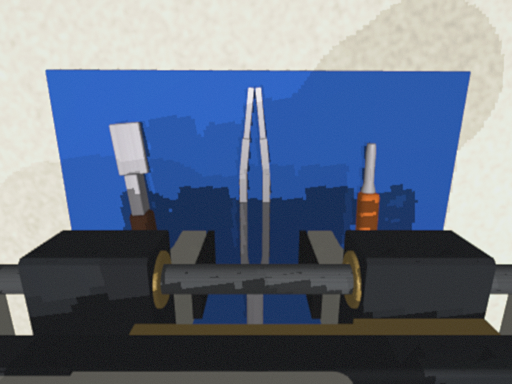

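The forceps are centred between the fingers, with the tip at (254,88) about 3 mm ahead of the prediction.

>>> servo_tool --series '[[[3,0,14,0],[0,0,14,0],[0,0,14,0],[0,0,0,0],[0,0,0,0],[0,0,0,0],[0,0,0,0],[0,0,0,0],[0,0,0,0],[0,0,0,0]]]'

```text
t: 4.73
eef_pos: [0.5715, 0.1541, 0.0091]
ee_rot: [-3.141, -0.001, -0.145]
force: [0.7, 0.9, 0.1]
width: 0.0441
gripper_force: 0.0
```

>>> servo_tool --series '[[[0,0,0,0],[0,0,0,0],[0,0,0,0],[0,0,0,0],[0,0,0,0],[0,0,0,0],[0,0,-20,0],[0,0,-30,0],[0,0,-30,0],[0,0,-20,0]]]' --claw 1 --grip_force 15

```text
t: 5.57
eef_pos: [0.572, 0.1542, 0.1111]
ee_rot: [-3.141, -0.002, -0.144]
force: [-0.0, 0.1, -0.5]
width: 0.0179
gripper_force: 15.0
```

Run:
```python
from h import *
p=pose();print(p)
# tray +62 channel at x=-40 behind
X=np.array([.522,-.184]);y=-.055
u=np.array([np.cos(y),np.sin(y)]);v=np.array([-u[1],u[0]])
t=X+.062*v-.04*u;print(t)
for r in rows(p,[*t,.14,y],10): print([float(a) for a in r])
```

```text
[ 0.57203866  0.15422152  0.11113175 -0.14438573]
[ 0.48546877 -0.11989486]
[-4.6, 28.4, -2.9, -0.009]
[-4.9, 28.3, -2.9, -0.009]
[-5.1, 28.3, -2.9, -0.009]
[-5.4, 28.2, -2.9, -0.009]
[-5.6, 28.2, -2.9, -0.009]
[-5.9, 28.1, -2.9, -0.009]
[-6.1, 28.1, -2.9, -0.009]
[-6.4, 28.0, -2.9, -0.009]
[-6.6, 28.0, -2.9, -0.009]
[-6.9, 27.9, -2.9, -0.009]
```

>>> servo_tool --series '[[[-5,28.4,-3,-0.009],[-5,28.4,-3,-0.009],[-5,28.4,-3,-0.009],[-5.4,28.4,-3,-0.009],[-5.6,28.2,-3,-0.009],[-6,28.2,-3,-0.009],[-6,28.2,-3,-0.009],[-6.4,28,-3,-0.009],[-6.6,28,-3,-0.009],[-7,28,-3,-0.009]]]'

```text
t: 6.4
eef_pos: [0.4835, -0.1219, 0.1388]
ee_rot: [-3.141, -0.0, -0.054]
force: [0.8, -0.0, -0.4]
width: 0.0176
gripper_force: 15.0
```

>>> servo_tool --series '[[[0,0,0,0],[0,0,0,0],[0,0,0,0],[0,0,0,0],[0,0,0,0],[0,0,0,0],[0,0,0,0],[0,0,0,0],[0,0,0,0],[0,0,0,0]]]'

```text
t: 7.23
eef_pos: [0.4843, -0.1206, 0.1385]
ee_rot: [3.142, 0.0, -0.055]
force: [0.6, -0.3, -0.4]
width: 0.0178
gripper_force: 15.0
```

Run:
```python
from h import *
import pickle
print(pose());c=eyes.calibration('wrist'); im=eyes.grab_frame('wrist')
pickle.dump((c,im),open('w3.pkl','wb'))
cv2.imwrite('pics/w3.png',cv2.resize(im[:,:,::-1],(800,600),interpolation=cv2.INTER_CUBIC))
```

```text
[ 0.48425392 -0.12060196  0.13853989 -0.05451027]
```

View pics/w3.png

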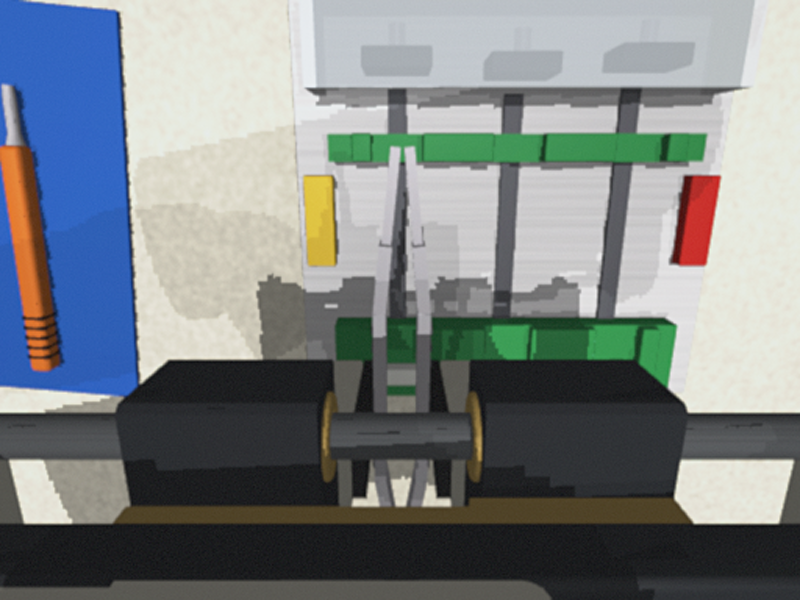

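The view shows yellow tag (320,220), red tag (697,220), and the guard edge at row 88. The plungers show through the guard at (397,60), (523,65) and (648,57). The forceps are held in line with the left channel.

Run:
```python
from fit import *
c,im=pickle.load(open('w3.pkl','rb'))
def quad(k):
    n,l,s,cc=cv2.connectedComponentsWithStats(k.astype(np.uint8)); i=1+np.argmax(s[1:,4]); return cc[i],s[i]
X=np.arange(512)[None]
cy,sy=quad(col(im,(20,120,90),(34,255,255))&(X>180)&(X<230))
cr,sr=quad((col(im,(0,150,60),(5,255,255))|col(im,(174,150,60),(180,255,255)))&(X>420))
print(cy,sy,cr,sr)
f=lambda p:np.r_[hullc(c,T(p,Y))-cy,hullc(c,T(p,Rd))-cr]
r=least_squares(f,[.522,-.184,-.05],x_scale=[.01,.01,.1]);p=r.x;print(p,r.fun)
q=lambda L:(proj(c,T(p,L))*1.5625).round(1).tolist()
print('guard edge',q([[.066,0,.038],[.066,0,.034]]),'frontrest far top',q([[.046,.062,.02],[.032,.062,.02],[.032,.062,.004]]),'rear rest',q([[-.058,.062,.02],[-.058,.062,.004]]))
for yy in(.062,0,-.062): print('plunger',q([[.076,yy,.0325],[.076,yy,.0065],[.076,yy+.017,.02],[.076,yy-.017,.02]]))
print('line',q([[.05,.062,.004],[-.03,.062,.004],[.05,0,.004],[-.03,0,.004]]))
g=pose()
```

```text
[204.66318786 140.68026565] [ 194  113   21   57 1054] [444.9231405  140.15206612] [ 431  113   30   56 1210]
[ 0.52227294 -0.1835443  -0.05248355] [-0.27873646  0.00362957  0.27845072  0.03603053]
guard edge [[527.6, 85.8], [525.6, 87.0]] frontrest far top [[396.0, 132.8], [396.1, 161.1], [396.4, 161.0]] rear rest [[396.8, 325.1], [397.0, 316.8]]
plunger [[395.5, 64.9], [396.0, 73.7], [361.6, 69.4], [429.9, 69.3]]
plunger [[526.2, 64.7], [514.5, 73.5], [486.1, 69.2], [554.4, 69.1]]
plunger [[657.0, 64.4], [633.0, 73.3], [610.7, 69.0], [679.0, 68.8]]
line [[396.2, 126.5], [396.8, 271.1], [510.6, 126.3], [502.8, 270.9]]
```

```bash
cat >> fit.py <<'E'
TR=np.array([.5223,-.1835,-.0525])
def world(x,y): return T(TR,[[x,y,0]])[0,:2]
def tray(P):
    d=np.array(P[:2])-TR[:2];a,b=np.cos(TR[2]),np.sin(TR[2]);return np.array([a*d[0]+b*d[1],-b*d[0]+a*d[1]])
def go(x,y,z,n,cur=None):
    cur=pose() if cur is None else cur
    for r in rows(cur,[*world(x,y),z,TR[2]],n): print([float(a) for a in r])
E
python3 - <<'E'
from fit import *
c,im=pickle.load(open('w3.pkl','rb'))
w=ray(c,np.array([[403,148]])/1.5625,.1385)[0]; print('tip',tray(w),'tcp',tray([.48425,-.1206]))
p=pose();print(p,tray(p));go(-.048,.062,.065,4)
E
```

```text
tip [0.0362276  0.05887272] tcp [-0.04129831  0.06081663]
[ 0.48420265 -0.12069312  0.13852558 -0.05464766] [-0.04134071  0.06072115]
[-1.7, -0.3, 18.4, -0.001]
[-1.7, -0.3, 18.4, -0.001]
[-1.7, -0.3, 18.4, -0.001]
[-1.7, -0.3, 18.4, -0.001]
```

>>> servo_tool --series '[[[-1.3,-0.3,20,-0.02],[-1.3,-0.3,20,0],[-1.3,-0.3,20,0],[-1.3,-0.3,20,0],[0,0,12,0],[0,0,8,0],[0,0,2,0],[0,0,1,0],[0,0,0,0],[0,0,0,0]]]'

```text
t: 8.12
eef_pos: [0.4798, -0.1193, 0.0363]
ee_rot: [-3.141, -0.001, -0.035]
force: [0.7, 0.4, -0.3]
width: 0.0176
gripper_force: 15.0
```

>>> servo_tool --series '[[[0,0,1,0],[0,0,1,0],[0,0,1,0],[0,0,1,0],[0,0,1,0],[0,0,0,0],[0,0,0,0],[0,0,0,0],[0,0,0,0],[0,0,0,0]]]'

```text
t: 8.95
eef_pos: [0.4797, -0.1193, 0.0308]
ee_rot: [-3.142, -0.001, -0.035]
force: [4.1, -0.4, 3.7]
width: 0.0176
gripper_force: 15.0
```

Run:
```python
from fit import *
p=pose();print(p,tray(p),telemetry.get_state()['moment'])
c=eyes.calibration('wrist');im=eyes.grab_frame('wrist');cv2.imwrite('pics/w4.png',im[:,:,::-1])
s=eyes.grab_frame('scene');cs=eyes.calibration('scene');u=proj(cs,[[*world(-.04,.062),.03]])[0];print(u)
pickle.dump((c,im),open('w4.pkl','wb'))
x,y=int(u[0]),int(u[1]);k=s[y-50:y+50,x-70:x+70,::-1];cv2.imwrite('pics/w4b.png',np.vstack([cv2.resize(k,(560,400),interpolation=cv2.INTER_CUBIC)[:300],cv2.resize(im[:,:,::-1],(560,420))[:300]]))
```

```text
[ 0.47973621 -0.11928141  0.03081613 -0.03456371] [-0.04587507  0.06189653] [ 0.17025737 -1.17508185 -0.03575013]
[264.69141894 182.7841538 ]
```

View pics/w4b.png

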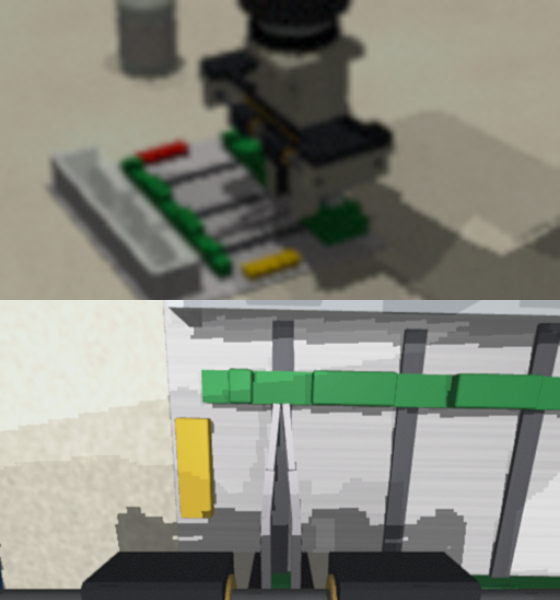

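>>> servo_tool --series '[[[0,0,0.8,0],[0,0,0,0],[0,0,-3,0],[0,0,-3.2,0],[8,0.2,0,0],[10,0.2,0,0],[10,0.2,0,0],[8,0.1,0,0],[2,0,0,0],[0,0,0,0]]]' --grip_force 25

```text
t: 9.88
eef_pos: [0.5176, -0.1215, 0.0355]
ee_rot: [3.141, 0.001, -0.035]
force: [-1.6, 0.5, -1.3]
width: 0.018
gripper_force: 25.0
```

Run:
```python
from fit import *
p=pose();print(p,tray(p))
im=eyes.grab_frame('wrist');cv2.imwrite('pics/w5.png',cv2.resize(im[:250,100:400,::-1],(720,600)))
```

```text
[ 0.51761803 -0.12145128  0.03545378 -0.03505658] [-0.00793158  0.06171753]
```

View pics/w5.png

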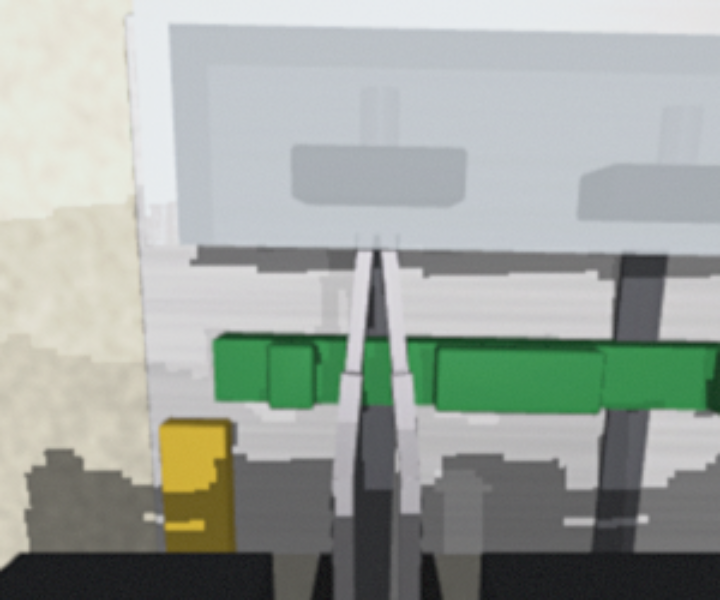

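The tip is under the guard at (377,235), and the plunger face (row 205) is about 6 mm ahead. I'll advance by touch.

>>> servo_tool --series '[[[3,0,0,0],[1,0,0,0],[1,0,0,0],[1,0,0,0],[1,0,0,0],[1,0,0,0],[0,0,0,0],[0,0,0,0],[0,0,0,0],[0,0,0,0]]]'

```text
t: 10.77
eef_pos: [0.5245, -0.1217, 0.0358]
ee_rot: [3.142, 0.001, -0.035]
force: [-3.3, 0.7, 0.0]
width: 0.0179
gripper_force: 25.0
```

>>> servo_tool --series '[[[0.7,0,0,0],[0.7,0,0,0],[0.6,0,0,0],[0,0,0,0],[0,0,0,0],[0,0,0,0],[0,0,0,0],[0,0,0,0],[0,0,0,0],[0,0,0,0]]]'

```text
t: 11.6
eef_pos: [0.5263, -0.1218, 0.0357]
ee_rot: [3.141, 0.001, -0.035]
force: [-4.6, 0.6, 0.4]
width: 0.0174
gripper_force: 25.0
```

>>> servo_tool --series '[[[0.7,0,0,0],[0.7,0,0,0],[0.6,0,0,0],[0,0,0,0],[0,0,0,0],[0,0,0,0],[0,0,0,0],[0,0,0,0],[0,0,0,0],[0,0,0,0]]]'

```text
t: 12.43
eef_pos: [0.5278, -0.1219, 0.0356]
ee_rot: [3.141, 0.002, -0.035]
force: [-6.2, 1.2, 1.5]
width: 0.0176
gripper_force: 25.0
```

>>> servo_tool --series '[[[0.7,0,0,0],[0.7,0,0,0],[0.7,0,0,0],[0.6,0,0,0],[0,0,0,0],[0,0,0,0],[0,0,0,0],[0,0,0,0],[0,0,0,0],[0,0,0,0]]]'

```text
t: 13.27
eef_pos: [0.5297, -0.122, 0.0354]
ee_rot: [3.141, 0.004, -0.035]
force: [-8.6, 0.8, 2.1]
width: 0.0174
gripper_force: 25.0
```

>>> servo_tool --series '[[[0,0,1,0],[0,0,1,0],[0,0,1,0],[0,0,1,0],[0,0,1,0],[0,0,1,0],[0,0,0,0],[0,0,0,0],[0,0,0,0],[0,0,0,0]]]' --grip_force 16

```text
t: 14.1
eef_pos: [0.5296, -0.1221, 0.0293]
ee_rot: [3.141, 0.004, -0.035]
force: [-8.1, 0.6, 2.2]
width: 0.0173
gripper_force: 16.0
```

>>> servo_tool --series '[[[0,0,1,0],[0,0,1,0],[0,0,1,0],[0,0,0.8,0],[0,0,0.5,0],[0,0,0,0],[0,0,0,0],[0,0,0,0],[0,0,0,0],[0,0,0,0]]]'

```text
t: 14.93
eef_pos: [0.5299, -0.1221, 0.0255]
ee_rot: [3.141, 0.003, -0.035]
force: [-9.3, 0.8, 5.5]
width: 0.0179
gripper_force: 16.0
```

Run:
```python
from fit import *
p=pose();print(p,tray(p))
im=eyes.grab_frame('wrist');cv2.imwrite('pics/w6.png',cv2.resize(im[:,:,::-1],(768,576)))
```

```text
[ 0.5299213  -0.12214279  0.02554976 -0.03526087] [0.00439103 0.06167261]
```

>>> servo_tool --series '[[[0,0,0.5,0],[0,0,0.5,0],[0,0,0.5,0],[0,0,0,0],[0,0,0,0],[0,0,0,0],[0,0,0,0],[0,0,0,0],[0,0,0,0],[0,0,0,0]]]'

```text
t: 15.82
eef_pos: [0.53, -0.1222, 0.0243]
ee_rot: [3.141, 0.003, -0.035]
force: [-10.1, 0.4, 9.5]
width: 0.0181
gripper_force: 16.0
```

>>> servo_tool --series '[[[-0.5,0,0.5,0],[-0.5,0,0.5,0],[0,0,0.5,0],[0,0,0,0],[0,0,0,0],[0,0,0,0],[0,0,0,0],[0,0,0,0],[0,0,0,0],[0,0,0,0]]]'

```text
t: 16.65
eef_pos: [0.5301, -0.1222, 0.0238]
ee_rot: [3.141, 0.001, -0.034]
force: [-9.7, 1.3, 16.0]
width: 0.0175
gripper_force: 16.0
```

Run:
```python
from fit import *
s=telemetry.get_state();print(s['force'],s['moment'],s['joint_efforts'])
im=eyes.grab_frame('scene');cs=eyes.calibration('scene')
a=cv2.resize(im[130:260,190:340,::-1],(690,600),interpolation=cv2.INTER_CUBIC);cv2.imwrite('pics/s6.png',a)
```

```text
[-9.73689002  1.3382564  15.9767559 ] [ 3.99829088e-01  3.84980957e+00 -2.61554775e-03] [ 7.07103163e-01 -4.30277002e+01  2.24942368e+01  4.76423576e+00
  3.85634601e+00  3.88340079e-03]
```

View pics/s6.png

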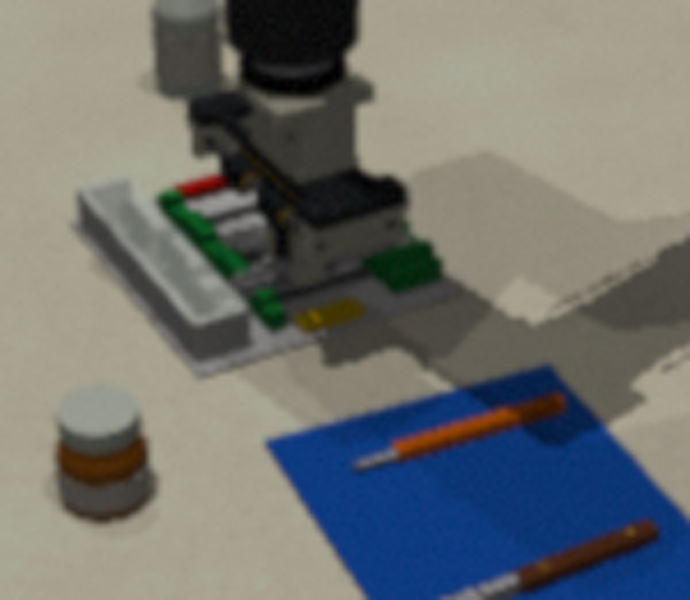

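>>> servo_tool --series '[[[0,0,0,0],[0,0,0,0],[0,0,0,0],[0,0,0,0],[0,0,0,0],[0,0,-20,0],[0,0,-30,0],[0,0,-30,0],[-6,-10,-35,0],[-6,-10,-35,0]]]' --claw 0

```text
t: 17.53
eef_pos: [0.5191, -0.1015, 0.1737]
ee_rot: [3.141, 0.001, -0.036]
force: [0.5, -0.4, -0.3]
width: 0.0437
gripper_force: 0.0
```

Run:
```python
from fit import *
p=pose();print(p,tray(p));c=eyes.calibration('wrist')
im=eyes.grab_frame('wrist');pickle.dump((c,im),open('w7.pkl','wb'));cv2.imwrite('pics/w7.png',cv2.resize(im[:,:,::-1],(800,600),interpolation=cv2.INTER_CUBIC))
for r in rows(p,[.525,.088,.07,-.117],10): print([float(a) for a in r])
```

```text
[ 0.51909198 -0.1015338   0.1737245  -0.03566284] [-0.00750484  0.08168493]
[-0.1, -19.0, 10.4, 0.008]
[-0.2, -19.0, 10.4, 0.008]
[-0.4, -19.0, 10.4, 0.008]
[-0.5, -19.0, 10.4, 0.008]
[-0.7, -18.9, 10.4, 0.008]
[-0.9, -18.9, 10.4, 0.008]
[-1.0, -18.9, 10.4, 0.008]
[-1.2, -18.9, 10.4, 0.008]
[-1.3, -18.9, 10.4, 0.008]
[-1.5, -18.9, 10.4, 0.008]
```

View pics/w7.png

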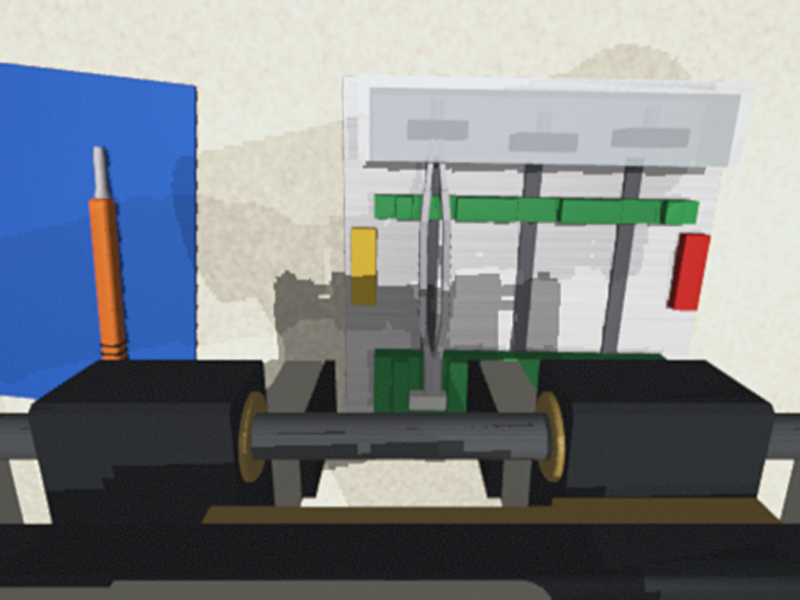

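The forceps lie seated: heel in front of the white lip (427,400), tips under the guard and the plunger pushed back. The probe comes next, with its tip at (98,148).

>>> servo_tool --series '[[[0,-19,10,0.008],[0,-19,10,0.008],[0,-19,10,0.008],[-0.5,-19,10,0.008],[-0.5,-19,10,0.008],[-0.5,-19,10,0.008],[-1,-19,10,0.008],[-1,-19,10,0.008],[-1,-19,10,0.008],[-1,-19,10,0.008]]]'

```text
t: 18.42
eef_pos: [0.5275, 0.0896, 0.0722]
ee_rot: [-3.141, -0.0, -0.115]
force: [0.3, -0.6, -0.6]
width: 0.0438
gripper_force: 0.0
```

```bash
cat >> fit.py <<'E'
from station import trace
def inst(name,z=.012):
    telemetry.get_state();c=eyes.calibration('wrist');eyes.grab_frame('wrist');m=trace('wrist',name)[0]
    k=m['mask'];v,u=np.nonzero(k);ty=v.min();tip=[u[v<=ty+1].mean(),ty]
    rs=[(u[v==i].mean(),i) for i in np.unique(v) if (v==i).sum()>2]
    P=ray(c,rs,z)[:,:2];W=ray(c,[tip],.009)[0,:2];a=np.polyfit(P[:,0],P[:,1],1);y=np.arctan(a[0])
    print(name,m['conf'],'tip',W,'yaw',y,'n',len(rs),'mid by tip',W-.08*np.array([np.cos(y),np.sin(y)]),'line y at mid',np.polyval(a,W[0]-.08*np.cos(y)))
E
python3 - <<'E'
from fit import *
print(pose());inst('probe_mid')
E
```

```text
[ 0.52754357  0.08960717  0.0721509  -0.11501948]
probe_mid 0.76 tip [0.60665931 0.07808678] yaw -0.11279209503754783 n 189 mid by tip [0.52716765 0.08709102] line y at mid 0.08686456720765778
```

>>> servo_tool --series '[[[0.5,1,16,0],[0.3,0.7,16,0],[0,0.7,16,0],[0,0,13,0],[0,0,4,0],[0,0,0,0],[0,0,0,0],[0,0,0,0],[0,0,0,0],[0,0,0,0]]]'

```text
t: 19.35
eef_pos: [0.5284, 0.0863, 0.0085]
ee_rot: [-3.141, -0.001, -0.115]
force: [0.3, -0.1, 0.4]
width: 0.0438
gripper_force: 0.0
```

>>> servo_tool --series '[[[0,0,0,0],[0,0,0,0],[0,0,0,0],[0,0,0,0],[0,0,0,0],[0,0,0,0],[0,0,0,0],[0,0,-25,0],[0,0,-35,0],[0,0,-35,0]]]' --claw 1 --grip_force 15

```text
t: 20.18
eef_pos: [0.5269, 0.0855, 0.1028]
ee_rot: [3.14, 0.003, -0.115]
force: [2.1, 0.5, -0.8]
width: 0.0119
gripper_force: 15.0
```

Run:
```python
from fit import *
p=pose();print(p,tray(p));go(-.048,0,.105,10)
```

```text
[ 0.52690554  0.08548328  0.10284715 -0.11481543] [-0.00951594  0.26885436]
[-2.2, 27.1, -0.2, -0.006]
[-2.3, 27.1, -0.2, -0.006]
[-2.5, 27.0, -0.2, -0.006]
[-2.7, 27.0, -0.2, -0.006]
[-2.8, 27.0, -0.2, -0.006]
[-3.0, 27.0, -0.2, -0.006]
[-3.2, 27.0, -0.2, -0.006]
[-3.3, 27.0, -0.2, -0.006]
[-3.5, 26.9, -0.2, -0.006]
[-3.7, 26.9, -0.2, -0.006]
```

>>> servo_tool --series '[[[-2.3,30,0,-0.007],[-2.4,30,0,-0.007],[-2.6,30,0,-0.007],[-2.8,30,0,-0.007],[-3,30,0,-0.007],[-3.2,30,0,-0.007],[-3.4,30,0,-0.007],[-4,30,0,-0.007],[-4,30,0,-0.006],[0,0,0,0]]]'

```text
t: 21.02
eef_pos: [0.4754, -0.184, 0.1024]
ee_rot: [3.141, 0.001, -0.055]
force: [0.1, 0.4, -0.2]
width: 0.012
gripper_force: 15.0
```

Run:
```python
from fit import *
p=pose();print(p,'tcp',tray(p))
c=eyes.calibration('wrist');im=eyes.grab_frame('wrist');m=trace('wrist','probe_mid')
pickle.dump((c,im,m),open('w8.pkl','wb'))
for q in m[:2]:
    v,u=np.nonzero(q['mask']);rs=[(u[v==i].mean(),i) for i in np.unique(v)]
    P=np.array([tray(x) for x in ray(c,rs,p[2]+.004)]);print(q['conf'],rs[0],P[0],P[10],P[len(P)//2],P[-1],'tip at',tray(ray(c,[rs[0]],p[2])[0]))
```

```text
[ 0.47538315 -0.18401442  0.10241916 -0.05546683] tcp [-0.04682521 -0.00297571]
0.84 (np.float64(257.0), np.int64(91)) [ 0.03220736 -0.00456539] [ 0.02789765 -0.00455579] [-0.01478269 -0.00421678] [-0.08968936 -0.00374288] tip at [ 0.03232232 -0.00457298]
```

>>> servo_tool --series '[[[-0.6,-1.6,18,0],[-0.6,-1.6,18,0],[0,0,18,0],[0,0,10,0],[0,0,3,0],[0,0,1,0],[0,0,1,0],[0,0,1,0],[0,0,1,0],[0,0,1,0]]]'

```text
t: 21.95
eef_pos: [0.477, -0.1773, 0.0316]
ee_rot: [-3.142, -0.002, -0.053]
force: [1.0, 0.3, 3.6]
width: 0.0118
gripper_force: 15.0
```

>>> servo_tool --series '[[[0,0,1,0],[0,0,1,0],[0,0,0.5,0],[0,0,0,0],[0,0,0,0],[0,0,0,0],[0,0,0,0],[0,0,0,0],[0,0,0,0],[0,0,0,0]]]'

```text
t: 22.78
eef_pos: [0.4772, -0.1774, 0.0291]
ee_rot: [3.142, -0.002, -0.052]
force: [1.2, 2.0, 8.3]
width: 0.0112
gripper_force: 15.0
```

>>> servo_tool --series '[[[0,0,-4,0],[0,0,-3,0],[-2,1.7,0,0],[-2,1.7,0,0],[0,0,2,0],[0,0,2,0],[0,0,1.5,0],[0,0,1.5,0],[0,0,1,0],[0,0,0,0]]]'

```text
t: 23.62
eef_pos: [0.4718, -0.1806, 0.0272]
ee_rot: [3.141, 0.0, -0.052]
force: [-0.3, -0.7, 4.4]
width: 0.0117
gripper_force: 15.7
```

Run:
```python
from fit import *
p=pose();print(p,'tcp',tray(p))
```

```text
[ 0.47184931 -0.18061792  0.02719166 -0.0524708 ] tcp [-0.05053241  0.00023066]
```

>>> servo_tool --series '[[[0,0,-4,0],[0,0,-4,0],[0,0,-0.8,0],[6,0,0,0],[10,0,0,0],[10,0,0,0],[8,0,0,0],[3,0,0,0],[0,0,0,0],[0,0,0,0]]]' --grip_force 25

```text
t: 24.45
eef_pos: [0.5084, -0.1825, 0.0355]
ee_rot: [-3.142, 0.001, -0.053]
force: [0.3, -0.2, -0.8]
width: 0.0119
gripper_force: 25.0
```

Run:
```python
from fit import *
p=pose();print(p,'tcp',tray(p))
im=eyes.grab_frame('wrist');cv2.imwrite('pics/w9.png',cv2.resize(im[:250,100:400,::-1],(720,600)))
```

```text
[ 0.50843282 -0.18246315  0.03552118 -0.05297071] tcp [-0.01390248  0.00030773]
```

View pics/w9.png

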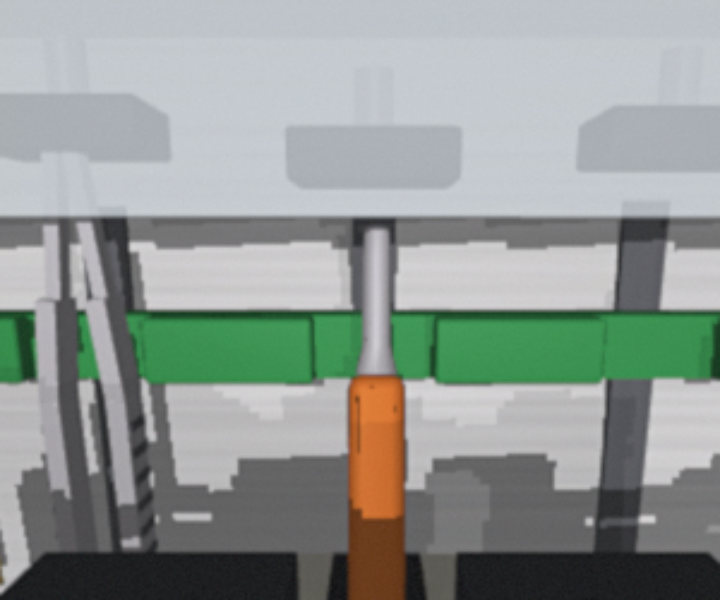

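The probe tip (377,228) is centred ahead of its plunger face (row 188), about 8 mm away. The forceps are still seated.

>>> servo_tool --series '[[[3,0,1,0],[2,0,0,0],[1,0,0,0],[1,0,0,0],[1,0,0,0],[1,0,0,0],[0.5,0,0,0],[0,0,0,0],[0,0,0,0],[0,0,0,0]]]'

```text
t: 25.33
eef_pos: [0.5174, -0.183, 0.0348]
ee_rot: [-3.142, 0.001, -0.053]
force: [-3.3, 0.3, 0.5]
width: 0.0117
gripper_force: 25.0
```

>>> servo_tool --series '[[[1,0,0,0],[0.5,0,0,0],[0.5,0,0,0],[0,0,0,0],[0,0,0,0],[0,0,0,0],[0,0,0,0],[0,0,0,0],[0,0,0,0],[0,0,0,0]]]'

```text
t: 26.17
eef_pos: [0.5196, -0.1831, 0.0348]
ee_rot: [-3.142, 0.001, -0.053]
force: [-5.9, 0.6, 1.5]
width: 0.0117
gripper_force: 25.0
```

>>> servo_tool --series '[[[1,0,0,0],[1,0,0,0],[0.5,0,0,0],[0.3,0,0,0],[0,0,0,0],[0,0,0,0],[0,0,0,0],[0,0,0,0],[0,0,0,0],[0,0,0,0]]]'

```text
t: 27.0
eef_pos: [0.5217, -0.1832, 0.0346]
ee_rot: [-3.142, 0.002, -0.053]
force: [-6.5, -0.8, 2.2]
width: 0.0121
gripper_force: 25.0
```

>>> servo_tool --series '[[[0,0,1,0],[0,0,1,0],[0,0,1,0],[0,0,1,0],[0,0,1,0],[0,0,1,0],[0,0,1,0],[0,0,0,0],[0,0,0,0],[0,0,0,0]]]' --grip_force 16

```text
t: 27.83
eef_pos: [0.5216, -0.1832, 0.0276]
ee_rot: [-3.142, 0.002, -0.053]
force: [-7.0, 0.1, 1.7]
width: 0.0122
gripper_force: 16.0
```

>>> servo_tool --series '[[[1,0,0,0],[0.8,0,0,0],[0.4,0,0,0],[0,0,0,0],[0,0,0,0],[0,0,1,0],[0,0,1,0],[0,0,1,0],[0,0,0,0],[0,0,0,0]]]'

```text
t: 28.67
eef_pos: [0.5232, -0.1834, 0.0246]
ee_rot: [-3.142, 0.003, -0.053]
force: [-8.2, 0.7, 3.4]
width: 0.0117
gripper_force: 16.0
```

>>> servo_tool --series '[[[0,0,0.5,0],[0,0,0.5,0],[0,0,0,0],[0,0,0,0],[0,0,0,0],[0,0,0,0],[0,0,0,0],[0,0,0,0],[0,0,0,0],[0,0,0,0]]]'

```text
t: 29.5
eef_pos: [0.5232, -0.1834, 0.0237]
ee_rot: [-3.142, 0.003, -0.053]
force: [-9.4, 1.5, 5.0]
width: 0.0119
gripper_force: 16.0
```

>>> servo_tool --series '[[[0,0,0.5,0],[0,0,0.5,0],[0,0,0.5,0],[0,0,0,0],[0,0,0,0],[0,0,0,0],[0,0,0,0],[0,0,0,0],[0,0,0,0],[0,0,0,0]]]'

```text
t: 30.33
eef_pos: [0.5233, -0.1834, 0.0226]
ee_rot: [3.141, 0.003, -0.053]
force: [-10.3, 1.1, 8.4]
width: 0.0114
gripper_force: 16.0
```

>>> servo_tool --series '[[[-0.5,0,0.5,0],[0,0,0.5,0],[0,0,0.5,0],[0,0,0,0],[0,0,0,0],[0,0,0,0],[0,0,0,0],[0,0,0,0],[0,0,0,0],[0,0,0,0]]]'

```text
t: 31.17
eef_pos: [0.5235, -0.1834, 0.0223]
ee_rot: [3.141, 0.001, -0.052]
force: [-12.2, 2.8, 19.8]
width: 0.0118
gripper_force: 16.0
```

>>> servo_tool --series '[[[0,0,0,0],[0,0,0,0],[0,0,0,0],[0,0,0,0],[0,0,0,0],[0,0,-20,0],[0,0,-30,0],[0,0,-30,0],[0,-30,-20,0],[0,-30,-20,0]]]' --claw 0

```text
t: 32.0
eef_pos: [0.5282, -0.1237, 0.1424]
ee_rot: [-3.142, -0.001, -0.056]
force: [1.6, 0.3, -1.4]
width: 0.0438
gripper_force: 0.0
```

Run:
```python
from fit import *
p=pose();print(p,tray(p));c=eyes.calibration('wrist')
im=eyes.grab_frame('wrist');pickle.dump((c,im),open('w10.pkl','wb'));cv2.imwrite('pics/w10.png',cv2.resize(im[:,:,::-1],(800,600),interpolation=cv2.INTER_CUBIC))
# probe seated check: orange/steel boundary (local x=+50), expected for level at z=.032
m=trace('wrist','probe_mid')[0]['mask'];v,u=np.nonzero(m);print('mask rows',v.min(),v.max(),u.mean())
q=lambda x,y,z:proj(c,T(TR,[[x,y,z]]))[0]
print(q(.077,0,.025),q(.047,0,.026),q(-.083,0,.03),q(-.083,0,.04))
for r in rows(p,[.559,.227,.075,-.06],12): print([float(a) for a in r])
```

```text
[ 0.52815246 -0.12366187  0.14236408 -0.05560476] [0.00270433 0.0600628 ]
mask rows 118 230 325.75962815405046
[328.90050843 101.84994835] [327.07883852 139.28240608] [320.11924482 280.71729214] [322.20486791 286.57233408]
[0.9, -29.3, 5.6, 0.0]
[0.9, -29.3, 5.6, 0.0]
[0.9, -29.3, 5.6, 0.0]
[0.9, -29.3, 5.6, 0.0]
[0.9, -29.3, 5.6, 0.0]
[0.9, -29.3, 5.6, 0.0]
[0.9, -29.3, 5.6, 0.0]
[0.9, -29.3, 5.6, 0.0]
[0.9, -29.3, 5.6, 0.0]
[0.8, -29.3, 5.6, 0.0]
[0.8, -29.3, 5.6, 0.0]
[0.8, -29.3, 5.6, 0.0]
```

>>> servo_tool --series '[[[1,-35,4,0],[1,-35,6,0],[1,-35,7,0],[1,-35,7,0],[1,-35,7,0],[1,-35,7,0],[1,-35,7,0],[1,-35,7,0],[1,-35,7,0],[1,-35,7,0]]]'

```text
t: 32.93
eef_pos: [0.5561, 0.2271, 0.074]
ee_rot: [3.141, 0.0, -0.053]
force: [0.5, 0.5, -0.1]
width: 0.0437
gripper_force: 0.0
```

Run:
```python
from fit import *
print(pose());inst('spatula_mid');print(pose())
```

```text
[ 0.55611058  0.22710609  0.07404111 -0.05269347]
spatula_mid 0.64 tip [0.63955844 0.22237941] yaw -0.055994876828030525 n 185 mid by tip [0.55968382 0.22685666] line y at mid 0.22719569578820323
[ 0.55652665  0.22954634  0.07304811 -0.04902431]
```

>>> servo_tool --series '[[[1.5,1,16,0.004],[1.5,0.8,16,0],[1,0.7,16,0],[0,0,13,0],[0,0,3.3,0],[0,0,0,0],[0,0,0,0],[0,0,0,0],[0,0,0,0],[0,0,0,0]]]'

```text
t: 33.87
eef_pos: [0.5605, 0.2232, 0.0115]
ee_rot: [-3.141, -0.001, -0.057]
force: [-0.9, 0.2, 0.7]
width: 0.0439
gripper_force: 0.0
```

>>> servo_tool --series '[[[0,0,0,0],[0,0,0,0],[0,0,0,0],[0,0,0,0],[0,0,0,0],[0,0,0,0],[0,0,0,0],[0,0,-25,0],[0,0,-35,0],[0,0,-35,0]]]' --claw 1 --grip_force 15

```text
t: 34.7
eef_pos: [0.5591, 0.222, 0.1055]
ee_rot: [3.139, 0.003, -0.057]
force: [-0.7, 0.1, -0.6]
width: 0.0137
gripper_force: 15.0
```

Run:
```python
from fit import *
p=pose();print(p,tray(p));go(-.050,-.062,.105,14)
```

```text
[ 0.55908433  0.22200617  0.10552205 -0.05691905] [0.01545436 0.40687775]
[-4.5, 33.5, 0.0, -0.0]
[-4.5, 33.5, 0.0, -0.0]
[-4.5, 33.5, 0.0, -0.0]
[-4.6, 33.5, 0.0, -0.0]
[-4.6, 33.5, 0.0, -0.0]
[-4.6, 33.5, 0.0, -0.0]
[-4.6, 33.5, 0.0, -0.0]
[-4.6, 33.5, 0.0, -0.0]
[-4.6, 33.5, 0.0, -0.0]
[-4.6, 33.5, 0.0, -0.0]
[-4.6, 33.5, 0.0, -0.0]
[-4.6, 33.5, 0.0, -0.0]
[-4.7, 33.5, 0.0, -0.0]
[-4.7, 33.5, 0.0, -0.0]
```

>>> servo_tool --series '[[[-5,38.5,0,0],[-5,38.5,0,0],[-5,38.5,0,0],[-5,38.5,0,0],[-5,38.5,0,0],[-5,38.5,0,0],[-5,38.5,0,0],[-5,38.5,0,0],[-5,38.5,0,0],[-5,38.5,0,0]]]'

```text
t: 35.53
eef_pos: [0.4873, -0.1604, 0.1057]
ee_rot: [-3.142, 0.0, -0.057]
force: [1.3, 0.2, 0.0]
width: 0.0137
gripper_force: 15.0
```

>>> servo_tool --series '[[[-6,28,0,0],[-6,28,0,0],[-3,28,0,0],[0,0,0,0],[0,0,0,0],[0,0,0,0],[0,0,0,0],[0,0,0,0],[0,0,0,0],[0,0,0,0]]]'

```text
t: 36.37
eef_pos: [0.4688, -0.2411, 0.1057]
ee_rot: [3.142, -0.0, -0.056]
force: [-0.1, 0.5, -0.5]
width: 0.0136
gripper_force: 15.0
```

Run:
```python
from fit import *
p=pose();print(p,'tcp',tray(p))
c=eyes.calibration('wrist');im=eyes.grab_frame('wrist');m=trace('wrist','spatula_mid')
pickle.dump((c,im,m),open('w11.pkl','wb'))
for q in m[:2]:
    v,u=np.nonzero(q['mask']);rs=[(u[v==i].mean(),i) for i in np.unique(v)]
    P=np.array([tray(x) for x in ray(c,rs,p[2]+.004)]);print(q['conf'],rs[0],P[0],P[10],P[len(P)//2],P[-1],'tip at',tray(ray(c,[rs[0]],p[2]-.002)[0]))
```

```text
[ 0.46883945 -0.24105291  0.10573086 -0.05558957] tcp [-0.05036675 -0.060279  ]
0.79 (np.float64(249.0), np.int64(90)) [ 0.02910542 -0.05827758] [ 0.02478933 -0.06207923] [-0.01783192 -0.06150983] [-0.09319881 -0.06075114] tip at [ 0.02930206 -0.05814705]
0.54 (np.float64(509.5), np.int64(188)) [-0.01666115 -0.18456725] [-0.02172729 -0.18219509] [-0.03427045 -0.18174199] [-0.05302242 -0.19269645] tip at [-0.01825491 -0.1893772 ]
```

>>> servo_tool --series '[[[0.5,0.7,18,0],[0.4,0.7,18,0],[0,0,18,0],[0,0,10,0],[0,0,3,0],[0,0,1,0],[0,0,1,0],[0,0,0,0],[0,0,0,0],[0,0,0,0]]]'

```text
t: 37.3
eef_pos: [0.4699, -0.2432, 0.0374]
ee_rot: [3.141, -0.001, -0.057]
force: [0.0, -0.2, 0.1]
width: 0.0137
gripper_force: 15.0
```

>>> servo_tool --series '[[[0,0,1,0],[0,0,1,0],[0,0,1,0],[0,0,1,0],[0,0,0,0],[0,0,0,0],[0,0,0,0],[0,0,0,0],[0,0,0,0],[0,0,0,0]]]'

```text
t: 38.13
eef_pos: [0.47, -0.2433, 0.033]
ee_rot: [3.141, -0.001, -0.057]
force: [4.4, 0.5, 4.3]
width: 0.0139
gripper_force: 15.0
```

Run:
```python
from fit import *
p=pose();print(p,'tcp',tray(p))
```

```text
[ 0.47004328 -0.2432791   0.03295004 -0.05654242] tcp [-0.04904776 -0.06243896]
```

>>> servo_tool --series '[[[0,0,1.1,0],[0,0,1,0],[0,0,0,0],[0,0,-4,0],[0,0,-3,0],[7,-0.4,0,-0.004],[11,0,0,0],[11,0,0,0],[7,0,0,0],[2,0,0,0]]]'

```text
t: 38.97
eef_pos: [0.5091, -0.2449, 0.0372]
ee_rot: [3.141, -0.0, -0.052]
force: [-0.1, 0.4, -0.7]
width: 0.0134
gripper_force: 15.0
```

>>> servo_tool --series '[[[1,0,0,0],[1,0,0,0],[1,0,0,0],[1,0,0,0],[1,0,0,0],[0,0,0,0],[0,0,0,0],[0,0,0,0],[0,0,0,0],[0,0,0,0]]]' --grip_force 25

```text
t: 39.8
eef_pos: [0.5123, -0.245, 0.0376]
ee_rot: [-3.142, -0.0, -0.053]
force: [0.1, 0.4, -0.4]
width: 0.0139
gripper_force: 25.0
```

Run:
```python
from fit import *
p=pose();print(p,'tcp',tray(p))
```

```text
[ 0.51229644 -0.24502651  0.03760003 -0.05277713] tcp [-0.00676112 -0.06196669]
```

Free under the guard, with no contact yet. I'll keep advancing.

>>> servo_tool --series '[[[1,0,0,0],[1,0,0,0],[1,0,0,0],[1,0,0,0],[1,0,0,0],[0,0,0,0],[0,0,0,0],[0,0,0,0],[0,0,0,0],[0,0,0,0]]]'

```text
t: 40.63
eef_pos: [0.5169, -0.2453, 0.0374]
ee_rot: [-3.141, 0.001, -0.053]
force: [-2.9, -0.3, 1.2]
width: 0.0139
gripper_force: 25.0
```

>>> servo_tool --series '[[[1,0,0,0],[1,0,0,0],[0,0,0,0],[0,0,0,0],[0,0,0,0],[0,0,0,0],[0,0,0,0],[0,0,0,0],[0,0,0,0],[0,0,0,0]]]'

```text
t: 41.47
eef_pos: [0.5192, -0.2454, 0.0375]
ee_rot: [-3.142, 0.0, -0.053]
force: [-5.0, 0.7, 0.9]
width: 0.0133
gripper_force: 25.0
```

>>> servo_tool --series '[[[1,0,0,0],[1,0,0,0],[1,0,0,0],[0.8,0,0,0],[0.3,0,0,0],[0,0,0,0],[0,0,0,0],[0,0,0,0],[0,0,0,0],[0,0,0,0]]]'

```text
t: 42.3
eef_pos: [0.5222, -0.2455, 0.0373]
ee_rot: [-3.141, 0.002, -0.053]
force: [-6.3, -0.3, 1.2]
width: 0.0134
gripper_force: 25.0
```

>>> servo_tool --series '[[[0,0,1,0],[0,0,1,0],[0,0,1,0],[0,0,1,0],[0,0,1,0],[0,0,1,0],[0,0,1,0],[0,0,0,0],[0,0,0,0],[0,0,0,0]]]' --grip_force 18

```text
t: 43.13
eef_pos: [0.522, -0.2455, 0.0302]
ee_rot: [-3.141, 0.002, -0.053]
force: [-7.8, 0.6, 1.9]
width: 0.0139
gripper_force: 18.0
```

>>> servo_tool --series '[[[0.6,0,0,0],[0.6,0,0,0],[0,0,1,0],[0,0,1,0],[0,0,1,0],[0,0,0.5,0],[0,0,0,0],[0,0,0,0],[0,0,0,0],[0,0,0,0]]]'

```text
t: 43.97
eef_pos: [0.5231, -0.2457, 0.0274]
ee_rot: [-3.142, 0.002, -0.053]
force: [-10.4, 1.6, 9.5]
width: 0.0137
gripper_force: 18.0
```

>>> servo_tool --series '[[[0,0,0.7,0],[0,0,0.7,0],[0,0,0,0],[0,0,0,0],[0,0,0,0],[0,0,0,0],[0,0,0,0],[0,0,0,0],[0,0,0,0],[0,0,0,0]]]'

```text
t: 44.8
eef_pos: [0.5231, -0.2457, 0.0261]
ee_rot: [-3.142, 0.002, -0.053]
force: [-10.9, 0.9, 9.4]
width: 0.014
gripper_force: 18.0
```

>>> servo_tool --series '[[[-0.3,0,0.7,0],[0,0,0.7,0],[0,0,0.5,0],[0,0,0,0],[0,0,0,0],[0,0,0,0],[0,0,0,0],[0,0,0,0],[0,0,0,0],[0,0,0,0]]]'

```text
t: 45.63
eef_pos: [0.5233, -0.2457, 0.0255]
ee_rot: [3.141, 0.001, -0.052]
force: [-13.1, 3.8, 20.3]
width: 0.0139
gripper_force: 18.0
```

>>> servo_tool --series '[[[0,0,0,0],[0,0,0,0],[0,0,0,0],[0,0,0,0],[0,0,0,0],[0,0,-20,0],[0,0,-30,0],[0,0,-30,0],[-10,-20,-35,0],[-10,-20,-35,0]]]' --claw 0

```text
t: 46.47
eef_pos: [0.5063, -0.2048, 0.1745]
ee_rot: [3.141, 0.001, -0.054]
force: [0.8, 0.8, 1.0]
width: 0.0437
gripper_force: 0.0
```

>>> servo_tool --series '[[[-10,-12,-20,0],[-10,-12,-10,0],[-10,0,0,0],[0,0,0,0],[0,0,0,0],[0,0,0,0],[0,0,0,0],[0,0,0,0],[0,0,0,0],[0,0,0,0]]]'

```text
t: 47.3
eef_pos: [0.4778, -0.1793, 0.2032]
ee_rot: [3.142, 0.001, -0.053]
force: [-0.1, -0.3, -0.6]
width: 0.0435
gripper_force: 0.0
```

Run:
```python
from fit import *
p=pose();print(p,tray(p));c=eyes.calibration('wrist')
im=eyes.grab_frame('wrist');pickle.dump((c,im),open('w12.pkl','wb'))
u=proj(c,[[*world(0,0),.02]])[0];print(u)
cv2.imwrite('pics/w12.png',cv2.resize(im[20:300,90:440,::-1],(750,600),interpolation=cv2.INTER_CUBIC))
for y in(.062,0,-.062): print([((proj(c,T(TR,[[x,y,z]]))[0]-[90,20])*2.143).round() for x,z in((.08,.025),(-.08,.032),(-.08,.042),(-.08,.03),(-.09,.03))])
```

```text
[ 0.47782221 -0.17932543  0.20324932 -0.05312343] [-0.04463557  0.00183481]
[257.10513898 131.55837287]
[array([218.,  57.]), array([233., 405.]), array([229., 412.]), array([234., 404.]), array([235., 423.])]
[array([358.,  57.]), array([358., 405.]), array([358., 412.]), array([358., 404.]), array([358., 423.])]
[array([498.,  56.]), array([483., 405.]), array([487., 412.]), array([483., 404.]), array([482., 423.])]
```

View pics/w12.png

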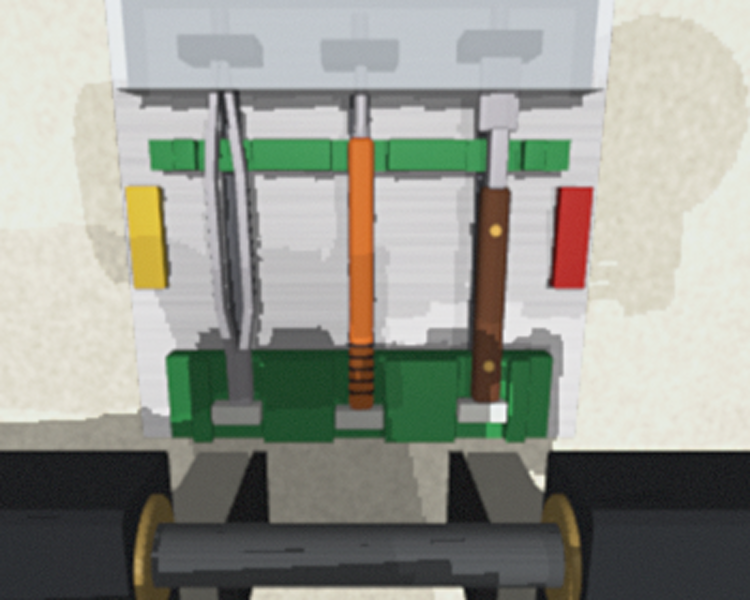

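The final view shows all three heels directly in front of their fully visible lips, at (237,402), (361,408) and (486,402). The tips are under the guard and the plungers are pushed back alike. The order is right: forceps by the yellow tag, probe in the middle, spatula by the red tag.

Run:
```python
from station import ticket
print(ticket.job_done())
```

```text
the job is handed in; nothing more can be done
None
```

The forceps (by the yellow tag), probe (middle) and spatula (by the red tag) are loaded in order. The last camera view shows each tip under the guard and each heel in front of its lip. I handed the job in at about 47 s and have no verdict back; flatness on the rests I judged from press force and that view, and the jar, slide box and bottle were never approached.

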